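# Seat the locating probe in the stage plate's groove

### The arm

A 6-joint arm with a two-finger parallel gripper is mounted at the origin on the work surface. World frame = base frame: x ahead of the robot, y to its left, z up, the work surface at z = 0. Lengths are in m, angles in rad, forces in N, time in s.
With the tool pointing down it reaches from about 0.35 to 0.725 m from the base axis. Payload 6 kg.
Tool frame: the origin (TCP) lies at the very end of the fingers, on their centre line; the grasp point (between the pads) lies manip.grip_depth behind it (manip.grip_depth is the distance from the TCP to the grasp point, in m); x points along the fingers, z is the direction in which the jaws open and shut, and the axes are right-handed (so a half turn about x gives the same grasp; the last joint's range is limited). The gripper opens to 85 mm and grips with 20 to 120 N. Pads are 22 mm wide; open, the fingers measure 114 mm over their backs; the gripper's body (76 mm by 85 mm) begins 54 mm behind the grasp point. The pads swing forward as they close: fully open they stand 13 mm farther back than shut.
Start: joints at [1.465, 0.04, 0.085, 0, -1.615, -0.334], TCP at [0.255, 0.543, 0.231] pointing down, gripper open.
Joint ranges: [-2.56, 2.56], [-1.29, 2.01], [-1.08, 1.49], [-3.29, 1.98], [-2.81, -0.18], [-2.99, 2.99]. Speed limits (rad/s): [2.57, 2.57, 3.01, 3.14, 3.14, 3.14].

### API

Orientations are given as a unit quaternion [w, x, y, z].
In Python, from rig import manip gives the robot as it stands. The module is installed in compiled form; this text tells all that it offers.
- The arm moves only by the tool carry_out, never from a script. Its argument "targets" is a list of rows, each a list of 2 entries, a list of its own where there are three numbers: the shift along the tool's x, y, z in cm, then the turn, a rotation vector about the tool's x, y, z in rad. In form: [[[x, y, z], [rx, ry, rz]], ...]. A call has 1 to 20 rows; each row shifts and turns the commanded pose from where the row before left it, along the tool's axes as they then stand; what a row does not reach is not made up. A row lasts 1/12 s, in which the tool goes at most 41.7 mm and 7.16 degrees, less where a joint would pass 70% of its speed; a pose out of reach is approached as far as the arm can. A call is refused whole if a number of a shift passes 4.17 or a number of a turn 0.125, either way. A call with a gripper value outside its range is refused whole. "jaw" is the closure, from 0 (fully open) to 1 (shut), set as the call begins (left out, the last holds). The fingers move at their own pace and stop on an object; "newtons" is the grip in N (left out, the last holds). Time passes only in rows, so rows that do not move let the fingers close. It gives the time, the measured TCP pose, the force and the opening at its end, in the units of the state.
- manip.get_obs(): the state, without advancing time (a new reading comes with each control period).
- manip.grab_frame(name): name is "side" or "top" or "wrist"; returns the picture (400x640x3 uint8, red, green, blue); there is no depth.
- manip.camera_params(name): a dict with "fov_y" (degrees; the focal length in pixels is half the picture's height over the tangent of half this angle, whatever the lens; pixels are square), "cx", "cy" (the principal point, pixels), "k1" (the pictures are not rectified: a ray, as slopes to the right and down, at radius r is drawn at 1 + k1 r^2 times it, then the intrinsics apply), "xyz" and "orientation" of the camera in the world. Camera axes: x right, y down, z forward; pixel columns grow to the right and rows downward; lengths in m; the calibration is good to about 2 mm. A picture is of the moment at which its call begins: read the wrist's pose just before it. camera_params takes no time and is no camera call; for the wrist camera it gives the pose at the moment of the call.
- manip.sign_off(): hands the job in, once; it reports no verdict.
Trained networks look in the newest picture that a camera, given by its name, has taken for a name from the list of things; names that differ only in an ending like _2 or _b are one class to them, and where a whole thing is asked for, a point or a joint stands for the part that bears it (a point fixed in the world has none). Each returns a list of dicts, best first, with "confidence" (0 to 1); they miss things now and then, are a little off and sometimes report something else, mostly with a low value. They report only what shows in the picture. A call takes as long as a camera call.
- manip.boxes_of(camera, query): "position" ([x, y, z] in m, in world coordinates, good to about 4 mm: the middle of the surface that is visible of it).
- manip.pinpoint(camera, query): "position" ([x, y, z] in m, in world coordinates, good to about 4 mm: a listed point, or the origin of a listed thing).
The state is a dict: "time": time; "joint_positions": joint angles; "joint_velocities": joint speeds; "tau": joint torques, N m; "position": TCP position; "eef_rot": TCP orientation; "force": force on the tool from outside, world axes, zero at the start; "ft_torque": the same for the moment, N m; "gripper_width": opening from 0.0 (shut) to 1.0 (fully open).
Only numpy, scipy, OpenCV 4.12 (cv2) and the standard library are available. Lean on these libraries where they do the work, as an engineer would, in place of code of your own. Each camera call takes 0.05 s, during which the arm holds its last target.

### The job

Pick up the black-handled locating probe with the narrow bar foot (not the round-footed gauge), stand it on the outer half of the aluminium stage plate's long flat, the end away from the raised fence, with the bar foot parallel to the groove. Slide it along the plate towards the fence, without lifting it, until its foot drops into the groove, then stop, and leave it standing upright there on the groove's floor, about midway along the groove. Leave the round-footed gauge where it stands.

Things in the scene. Friction and masses are not known exactly. Their poses are not given: they have to be found in the camera images.
- probe: Locating probe, loose, upright, 140-280 g: steel bar foot 22 mm (its x) by 48 mm (its y), 16 mm high; square black handle 20 x 20 mm from the foot's middle up to 96 mm (grip its flat sides, 50-90 mm up). Origin: centre of the foot's underside; z up. Same after a half turn. Stands in one of four places left of the plate; the others hold the round gauge, an amber jar and a black loupe.
- plate: Fixed stage plate, aluminium flats on a dark steel base, 240 mm (x) by 100 mm (y). Origin: centre of underside, z up. Flats are 22 mm up: long flat x -120 to 40 mm (outer half -120 to -40, its middle x -80, y 0), short flat 76 to 120 ending in a fence 14 mm thick, 14 mm high. Between, x 40 to 76, a groove 36 mm wide, 10 mm deep, along y, crosses the full width. Slide towards +x.
- groove (a point): Middle of the groove's floor: x = 58, y = 0, z = 12 mm in the plate's frame, 10 mm below the flats; the axes are the plate's (y along the groove).
- round_gauge: The bystander to leave alone: loose, same black handle to 96 mm high, but on a round steel foot 46 mm across and 16 mm high, too wide for the groove. Origin: centre of the foot's underside.

How it is judged:
On the way, in this order (a step that is already met when the one before it is completed fails the run):
1. the probe stands upright on the outer part of the long flat, its foot touching the plate (x of probe in the frame of plate between -0.125 and -0.03 m and y of probe in the frame of plate between -0.05 and 0.05 m and z of probe in the frame of plate between 0.017 and 0.027 m and angle between probe's own z axis and vertical below 0.26 rad and contact force between probe and plate above 0.1 N), for 0.1 s.
2. the probe slides on the long flat up to the groove (x of probe in the frame of plate between -0.02 and 0.04 m and y of probe in the frame of plate between -0.05 and 0.05 m and z of probe in the frame of plate between 0.016 and 0.028 m and angle between probe's own z axis and vertical below 0.26 rad), for 0.05 s.
At the end, for the whole second after the job is handed in: The probe stands still and upright (within 10 degrees) with its foot on the groove's floor (within 3 mm in height, 12 mm across the groove), bar foot along the groove (within 20 degrees), its middle within 30 mm of the groove's middle; the round gauge is within 30 mm of where it began (x of probe in the frame of groove between -0.012 and 0.012 m and y of probe in the frame of groove between -0.03 and 0.03 m and z of probe in the frame of groove between -0.003 and 0.003 m and angle between probe's own z axis and vertical below 0.17 rad and angle between the y axis of probe and the y axis of plate, either way round below 0.35 rad and contact force between probe and plate above 0.1 N and linear speed of probe below 0.02 m/s and angular speed of probe below 0.2 rad/s and distance of round_gauge from where it was at the start of the episode below 0.03 m); the robot touches nothing.
It fails at once if the probe is lifted or carried more than 12 mm above the plate's flats (and less than 45 mm) over the inner half of the long flat or the groove, instead of being slid there (x of probe in the frame of plate between -0.02 and 0.1 m and y of probe in the frame of plate between -0.05 and 0.05 m and z of probe in the frame of plate between 0.034 and 0.067 m).
It fails at once if the round gauge is moved by more than 30 mm or tipped over (distance of round_gauge from where it was at the start of the episode above 0.03 m or angle between round_gauge's own z axis and vertical above 0.5 rad).
It also fails if it takes over 45 s, if anything falls off the work surface, if the arm or the gripper's body presses on something with over 40 N, if the wrist force passes 120 N, or if a joint passes its speed limit or range.

## Working session

There is one attempt and no reset: what is moved stays moved. The work goes in short steps, Python scripts to look and compute and a tool call to move; the robot and the scene stay as the last step left them, time stands still between calls to the robot, and variables do not carry over. Pictures are saved under pics/ and viewed, and the job is handed in when it is done.

Besides the shell and the picture viewer there is one more tool, called after "Request:" as a command line: name --argument value ..., lists and objects as JSON in quotes. carry_out: Moves the arm, as the interface text tells. Its arguments: {"type":"object","properties":{"targets":{"type":"array","items":{"type":"array"}},"jaw":{"type":"number"},"newtons":{"type":"number"}},"required":["targets"]}

```bash
mkdir -p pics; ls; python3 - <<'E'
from rig import manip
import cv2
o=manip.get_obs()
for k,v in o.items(): print(k,v)
print(manip.grip_depth)
for n in ["side","top","wrist"]:
    p=manip.camera_params(n);print(n,p)
    cv2.imwrite(f"pics/a_{n}.png",manip.grab_frame(n)[:,:,::-1])
for n in ["side","top"]:
    for q in ["probe","round_gauge","plate","groove"]:
        print(n,q,manip.pinpoint(n,q))
print(manip.get_obs()["time"])
E
```

```text
pics
time 0.0
joint_positions [ 1.46469263e+00  4.08033704e-02  8.38197669e-02 -5.02451993e-04
 -1.61551570e+00 -3.33695448e-01]
joint_velocities [-1.24612606e-03  1.53915607e-05  7.02522346e-04  1.33903268e-03
 -8.77019055e-04  1.12888676e-04]
tau [ 2.41271425e-05 -3.68205070e+01  3.47428000e+01  6.93262249e+00
 -5.26638512e-03  1.50550642e-05]
position [0.25522916 0.54263798 0.23028098]
eef_rot [-0.3792612  -0.5965075  -0.3785394   0.59753466]
force [ 0.06613989 -0.43658316 -0.1982421 ]
ft_torque [-0.02671058  0.01670776  0.0587463 ]
gripper_width 0.9989431500024456
0.0187
side {'fov_y': 55.82744804969212, 'cx': 321.21166359360956, 'cy': 198.85785746750005, 'k1': -0.06907327121493027, 'xyz': array([ 0.28513688, -0.47723727,  0.41317418]), 'orientation': array([-0.48420033,  0.85394259, -0.16406658,  0.09702704])}
top {'fov_y': 53.183015656254035, 'cx': 311.7255052064418, 'cy': 209.94173390712552, 'k1': -0.08973404594449931, 'xyz': array([0.38149361, 0.06094731, 0.88918094]), 'orientation': array([-0.06285564,  0.70721495, -0.7016004 ,  0.06044053])}
wrist {'fov_y': 68.78769707614444, 'cx': 321.388952883848, 'cy': 203.54242046781823, 'k1': -0.05551674863725435, 'xyz': array([0.33035103, 0.50748031, 0.37196495]), 'orientation': array([-0.08804049, -0.52872087,  0.83302985,  0.13698313])}
side probe [{'position': [0.5777, 0.1656, -0.0013], 'confidence': 0.61}]
side round_gauge [{'position': [0.4435, 0.2885, -0.0009], 'confidence': 0.85}]
side plate [{'position': [0.579, -0.122, 0.0018], 'confidence': 0.62}]
side groove [{'position': [0.5986, -0.1765, 0.0111], 'confidence': 0.77}]
top probe [{'position': [0.5798, 0.1636, 0.0006], 'confidence': 0.82}]
top round_gauge [{'position': [0.4381, 0.2909, 0.0005], 'confidence': 0.6}]
top plate [{'position': [0.5818, -0.1216, 0.0009], 'confidence': 0.74}]
top groove [{'position': [0.5985, -0.1746, 0.0097], 'confidence': 0.98}]
0.55
```

View pics/a_top.png

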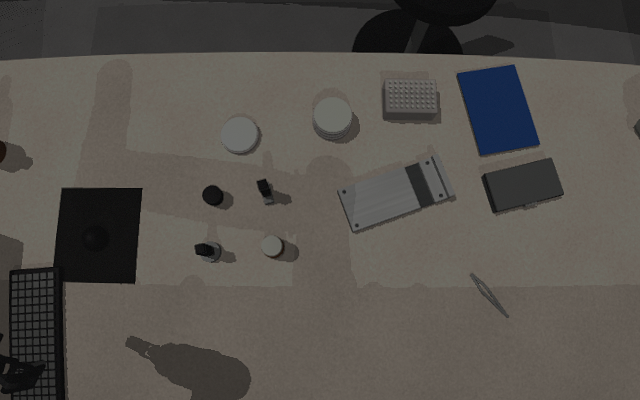

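View pics/a_side.png

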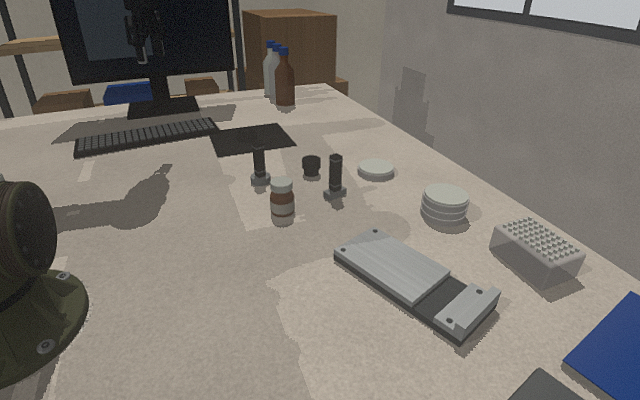

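Top view: the probe is at about (265,190) and the round gauge at (207,250). The plate runs from (345,210) to (450,175), with the groove near (418,185). I'll zoom in to get the yaws.

```bash
cat > h.py <<'E'
import numpy as np, cv2
from rig import manip
from scipy.spatial.transform import Rotation as R
def q2R(q): return R.from_quat([q[1],q[2],q[3],q[0]])
def proj(P,p):
    P=np.atleast_2d(P); c=q2R(p["orientation"]).inv().apply(P-p["xyz"])
    s=c[:,:2]/c[:,2:]; r2=(s**2).sum(1,keepdims=True); s=s*(1+p["k1"]*r2)
    f=200/np.tan(np.radians(p["fov_y"]/2))
    return s*f+[p["cx"],p["cy"]]
def ray(uv,p,z):
    f=200/np.tan(np.radians(p["fov_y"]/2)); d=(np.array(uv,float)-[p["cx"],p["cy"]])/f; s=d.copy()
    for _ in range(20): s=d/(1+p["k1"]*(s@s))
    v=q2R(p["orientation"]).apply([s[0],s[1],1]); return p["xyz"]+v*(z-p["xyz"][2])/v[2]
def crop(img,x0,y0,x1,y1,k,name):
    c=img[y0:y1,x0:x1]; c=cv2.resize(c,None,fx=k,fy=k,interpolation=cv2.INTER_CUBIC)
    c=np.clip(c.astype(float)*1.5,0,255).astype(np.uint8); cv2.imwrite(name,c)
E
python3 - <<'E'
from h import *
t=cv2.imread("pics/a_top.png");s=cv2.imread("pics/a_side.png")
crop(t,325,145,465,240,5,"pics/c1.png")
crop(t,180,160,300,270,5,"pics/c2.png")
crop(s,320,220,510,350,4,"pics/c3.png")
crop(s,230,130,370,230,5,"pics/c4.png")
E
```

```text
(no output)
```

View pics/c1.png

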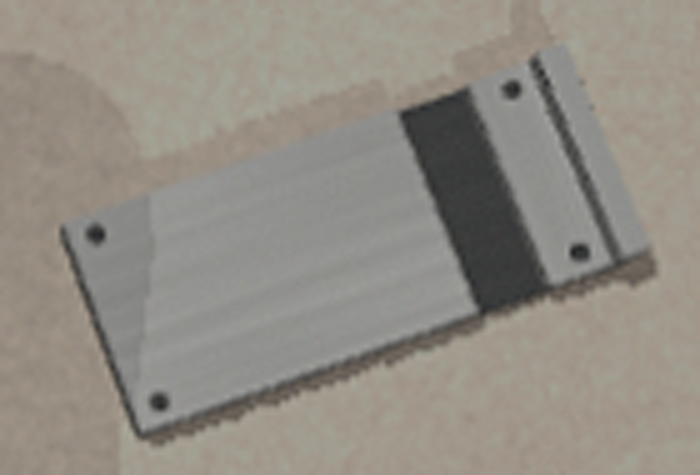

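View pics/c2.png

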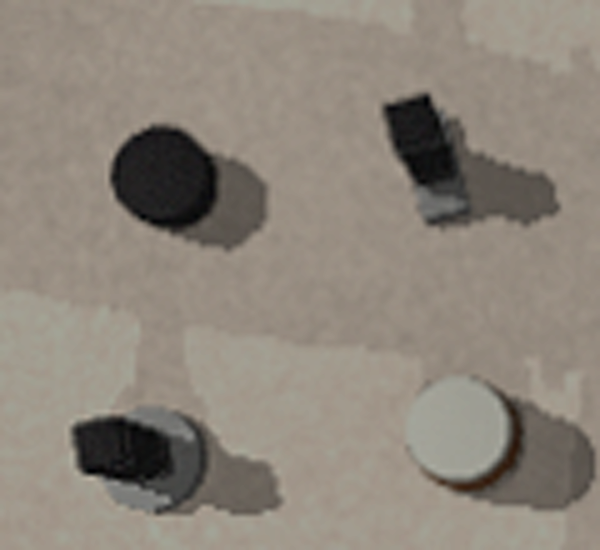

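View pics/c3.png

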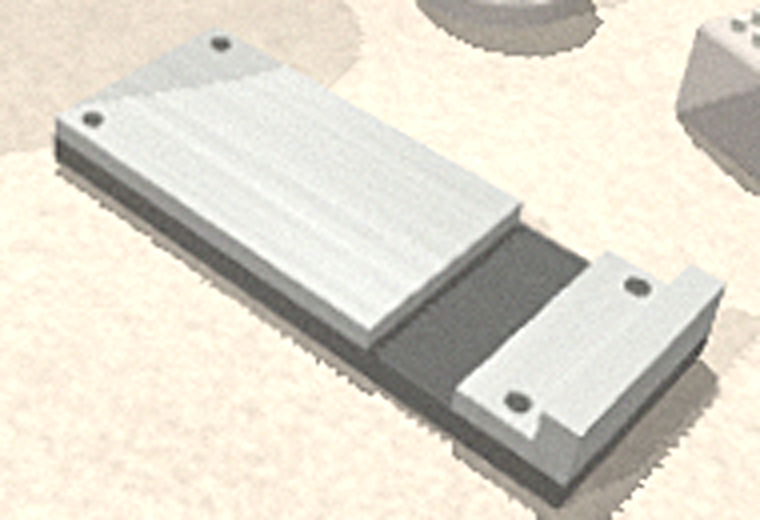

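View pics/c4.png

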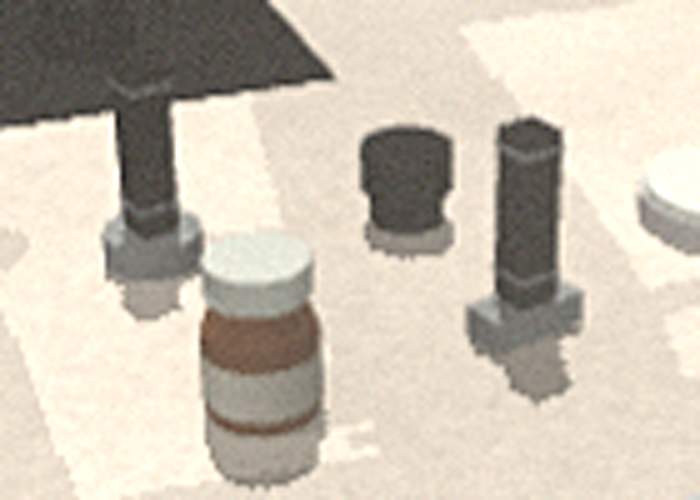

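View pics/a_wrist.png

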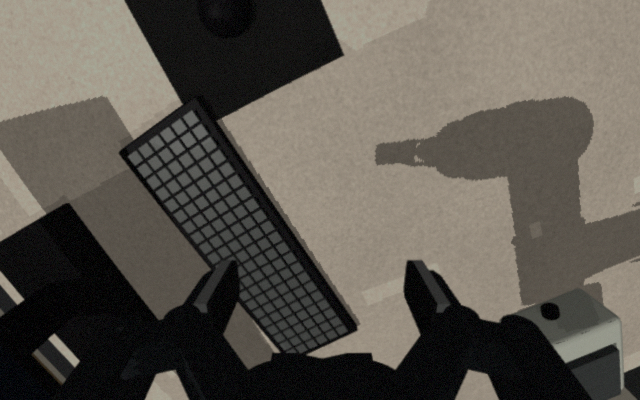

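```bash
cat > fit.py <<'E'
from h import *
from scipy.optimize import least_squares
pt=manip.camera_params("top");ps=manip.camera_params("side")
T=lambda l,o,k:(np.array(l,float)+.5)/k-.5+o
def W(P,q): 
    c,s=np.cos(q[2]),np.sin(q[2]); P=np.array(P)/1000
    return np.c_[q[0]+c*P[:,0]-s*P[:,1],q[1]+s*P[:,0]+c*P[:,1],P[:,2]]
A=[(-120,50,22),(-120,-50,22),(40,50,22),(40,-50,22),(76,50,22),(76,-50,22)]
at=T([(62,228),(142,433),(400,113),(478,313),(472,88),(548,285)],[325,145],5)
asd=T([(213,30),(57,118),(521,207),(370,332),(607,252),(455,397)],[320,220],4)
for use in ("t","s","ts"):
    def f(q):
        r=[]
        if "t" in use:r.append(proj(W(A,q),pt)-at)
        if "s" in use:r.append(proj(W(A,q),ps)-asd)
        return np.concatenate(r).ravel()
    r=least_squares(f,[.58,-.122,-1.3]);print(use,r.x,np.degrees(r.x[2]),np.abs(r.fun).max())
plate=r.x
print("groove",W([(58,0,12),(-80,0,22)],plate))
# probe: short foot edge nearest robot (top view), handle top far edge; q yaw such that y axis ~ +x world
t=T([(427,222),(467,210),(385,107),(430,94)],[180,160],5)
B=[(-11,-24,16),(11,-24,16),(-10,10,96),(10,10,96)]
def f(q): return (proj(W(B,q),pt)-t).ravel()
r=least_squares(f,[.58,.164,-1.5]);print("probe",r.x,np.degrees(r.x[2]),r.fun.round(1))
probe=r.x
def draw(img,P,E,q,p):
    u=proj(W(P,q),p)
    for a,b in E: cv2.line(img,*[tuple(int(v) for v in (u[i]*8+.5*7)*16) for i in (a,b)],(0,0,255),1,cv2.LINE_AA,4)
E=[(0,1),(1,3),(3,2),(2,0),(4,5),(5,7),(7,6),(6,4),(0,4),(1,5),(2,6),(3,7)]
box=lambda a,b,z0,z1:[(x,y,z) for z in(z0,z1) for x in(-a,a) for y in(-b,b)]
for n,p,(x0,y0,x1,y1) in(("top",pt,(245,170,300,215)),("side",ps,(310,140,360,210))):
    im=cv2.resize(cv2.imread(f"pics/a_{n}.png"),None,fx=8,fy=8)
    for P in(box(11,24,0,16),box(10,10,16,96)): draw(im,P,E,probe,p)
    c=im[y0*8:y1*8,x0*8:x1*8]; cv2.imwrite(f"pics/o_{n}.png",np.clip(c*1.6,0,255).astype(np.uint8))
print(repr(plate),repr(probe))
E
python3 fit.py
```

```text
t [ 0.5747725  -0.12191981 -1.22479208] -70.17541671682265 0.9349212806943683
s [ 0.57765134 -0.12481913 -1.2242394 ] -70.14375095676698 0.9042973738601745
ts [ 0.57684848 -0.12394792 -1.22382889] -70.12023020142128 1.7936170500693152
groove [[ 0.59657124 -0.1784916   0.012     ]
 [ 0.54964468 -0.04871526  0.022     ]]
probe [ 0.57394909  0.16601714 -1.30477609] -74.75816302582967 [-0.7  0.1  0.9  0.  -0.3 -0.1  0.1  0. ]
array([ 0.57684848, -0.12394792, -1.22382889]) array([ 0.57394909,  0.16601714, -1.30477609])
```

View pics/o_top.png

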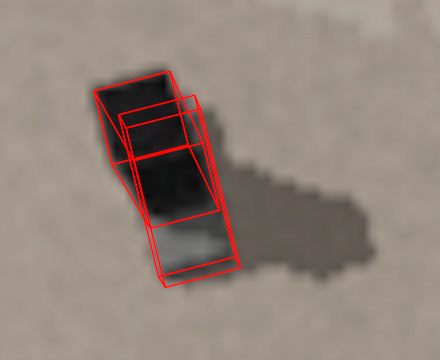

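View pics/o_side.png

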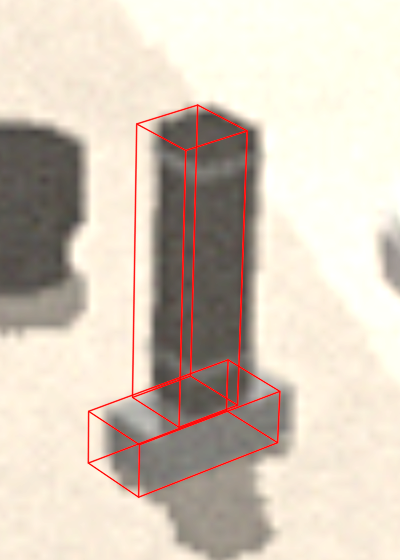

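```bash
cat > fit2.py <<'E'
import re
src=open("fit.py").read().split("# probe:")[0]; exec(src)
box=lambda a,b,z0,z1:[(x,y,z) for z in(z0,z1) for x in(-a,a) for y in(-b,b)]
S=4
def mask(P,q,p,roi):
    x0,y0,x1,y1=roi; u=proj(W(P,q),p); h=cv2.convexHull(((u-[x0,y0]+.5)*S*16-8).astype(np.int32))
    m=np.zeros(((y1-y0)*S,(x1-x0)*S),np.uint8); cv2.fillConvexPoly(m,h,255,shift=4)
    return cv2.resize(m,None,fx=1/S,fy=1/S,interpolation=cv2.INTER_AREA)/255.
rois={"top":(245,170,300,215),"side":(310,140,360,210)}
D={}
for n in rois:
    x0,y0,x1,y1=rois[n]; g=cv2.cvtColor(cv2.imread(f"pics/a_{n}.png"),cv2.COLOR_BGR2GRAY)[y0:y1,x0:x1].astype(float)
    bg=np.percentile(g,60); dk=np.percentile(g,2); print(n,bg,dk)
    D[n]=np.clip((bg*0.55-g)/(bg*0.55-dk)*1.6,0,1)
P={"top":pt,"side":ps}
# intensity model: handle dark mask only, foot occludes nothing of the handle
def cost(q,names,off=None):
    c=0
    for n in names:
        m=mask(box(10,10,16,96),q[:3] if off is None else q[:3]+np.r_[off[n],0],P[n],rois[n]); c+=((m-D[n])**2).sum()
    return c
from scipy.optimize import differential_evolution as de
for names in(["top"],["side"],["top","side"]):
    r=de(cost,[(.565,.59),(.155,.175),(-2.1,-0.53)],args=(names,),seed=1,maxiter=60); print(names,r.x,np.degrees(r.x[2]),r.fun)
E
python3 fit2.py
```

```text
t [ 0.5747725  -0.12191981 -1.22479208] -70.17541671682265 0.9349212806943683
s [ 0.57765134 -0.12481913 -1.2242394 ] -70.14375095676698 0.9042973738601745
ts [ 0.57684848 -0.12394792 -1.22382889] -70.12023020142128 1.7936170500693152
groove [[ 0.59657124 -0.1784916   0.012     ]
 [ 0.54964468 -0.04871526  0.022     ]]
top 95.0 14.0
side 151.0 48.0
['top'] [ 0.57394001  0.165591   -1.17436675] -67.28625858166453 15.40744670853091
['side'] [ 0.57701837  0.16379112 -1.77557407] -101.73290018275739 225.07827867647813
['top', 'side'] [ 0.57765796  0.1651498  -1.77208734] -101.53312544174749 288.00325359711815
```

```bash
cat > mv.py <<'E'
from h import *
def state():
    o=manip.get_obs(); return np.array(o["position"]),q2R(o["eef_rot"]),o
def goal(yaw): # tool x down, tool z (jaw) at world angle yaw
    z=np.array([np.cos(yaw),np.sin(yaw),0]);x=np.array([0,0,-1.]);y=np.cross(z,x)
    return R.from_matrix(np.c_[x,y,z])
def delta(pos,yaw):
    p,r,o=state(); rv=(r.inv()*goal(yaw)).as_rotvec()
    print("t",o["time"],"pos",p.round(4),"jawyaw deg",np.degrees(np.arctan2(*r.as_matrix()[[1,0],2])).round(2),"tilt",np.degrees(np.arccos(-r.as_matrix()[2,0])).round(2),"F",np.round(o["force"],1),"w",round(o["gripper_width"],3))
    print("shift in tool cm",(r.inv().apply(np.array(pos)-p)*100).round(2),"rotvec",rv.round(3))
E
python3 - <<'E'
from mv import *
for d in(-70,-75,-100,110,105,20): delta([.575,.165,.23],np.radians(d))
o=manip.get_obs();p=manip.camera_params("wrist");r=q2R(o["eef_rot"])
print(r.as_matrix().round(2)); print((r.inv().apply(p["xyz"]-o["position"])).round(3),(r.inv()*q2R(p["orientation"])).as_matrix().round(2))
E
sed -i 's/"side":(310/"side":(322/' fit2.py; python3 fit2.py|tail -3
```

```text
t 0.55 pos [0.2554 0.5429 0.2313] jawyaw deg -115.19 tilt 0.01 F [ 0.2 -0.9  0. ] w 1.001
shift in tool cm [ 0.13 45.01 20.59] rotvec [-0.789  0.     0.   ]
t 0.55 pos [0.2554 0.5429 0.2313] jawyaw deg -115.19 tilt 0.01 F [ 0.2 -0.9  0. ] w 1.001
shift in tool cm [ 0.13 45.01 20.59] rotvec [-0.702  0.     0.   ]
t 0.55 pos [0.2554 0.5429 0.2313] jawyaw deg -115.19 tilt 0.01 F [ 0.2 -0.9  0. ] w 1.001
shift in tool cm [ 0.13 45.01 20.59] rotvec [-0.265  0.     0.   ]
t 0.55 pos [0.2554 0.5429 0.2313] jawyaw deg -115.19 tilt 0.01 F [ 0.2 -0.9  0. ] w 1.001
shift in tool cm [ 0.13 45.01 20.59] rotvec [ 2.353  0.    -0.   ]
t 0.55 pos [0.2554 0.5429 0.2313] jawyaw deg -115.19 tilt 0.01 F [ 0.2 -0.9  0. ] w 1.001
shift in tool cm [ 0.13 45.01 20.59] rotvec [ 2.44  0.   -0.  ]
t 0.55 pos [0.2554 0.5429 0.2313] jawyaw deg -115.19 tilt 0.01 F [ 0.2 -0.9  0. ] w 1.001
shift in tool cm [ 0.13 45.01 20.59] rotvec [-2.36  0.    0.  ]
[[-0.    0.9  -0.43]
 [-0.   -0.43 -0.9 ]
 [-1.   -0.    0.  ]]
[-0.142  0.083  0.   ] [[-0.   -0.32  0.95]
 [ 0.   -0.95 -0.32]
 [ 1.    0.    0.  ]]
['top'] [ 0.57394001  0.165591   -1.17436675] -67.28625858166453 15.40744670853091
['side'] [ 0.57724815  0.16392765 -1.75626298] -100.62645625403017 38.95082940539668
['top', 'side'] [ 0.57734743  0.16491436 -1.73956027] -99.66946167344557 101.79943598441545
```

Request:
carry_out --targets '[[[0,1.5,0.7],[0,0,0]],[[0,3,1.4],[0,0,0]],[[0,3.4,1.5],[0,0,0]],[[0,3.6,1.6],[0,0,0]],[[0,3.7,1.7],[0,0,0]],[[0,3.7,1.7],[0,0,0]],[[0,3.7,1.7],[0,0,0]],[[0,3.7,1.7],[0,0,0]],[[0,3.7,1.7],[0,0,0]],[[0,3.7,1.7],[0,0,0]],[[0,3.6,1.6],[0,0,0]],[[0,3.4,1.5],[0,0,0]],[[0,2.5,1.2],[0,0,0]],[[0,1.5,0.7],[0,0,0]],[[0,0,0],[-0.1,0,0]],[[0,0,0],[-0.12,0,0]],[[0,0,0],[-0.12,0,0]],[[0,0,0],[-0.1,0,0]],[[0,0,0],[-0.04,0,0]],[[0,0,0],[0,0,0]]]' --jaw 0

```text
time: 2.22
position: [0.573, 0.1674, 0.2314]
eef_rot: [0.51, 0.49, 0.51, -0.49]
force: [-0.2, 0.3, -0.1]
gripper_width: 0.999
```

```bash
python3 - <<'E'
from mv import *
delta([.575,.165,.23],np.radians(-88))
p=manip.camera_params("wrist"); im=manip.grab_frame("wrist")[:,:,::-1]; cv2.imwrite("pics/b_wrist.png",im)
print(p); print(proj([.575,.165,0],p))
print(manip.pinpoint("wrist","probe"))
E
```

```text
t 2.2167 pos [0.573  0.1674 0.2314] jawyaw deg -87.64 tilt 0.01 F [-0.2  0.3 -0.1] w 0.999
shift in tool cm [0.14 0.19 0.24] rotvec [ 0.006  0.    -0.   ]
{'fov_y': 68.78769707614444, 'cx': 321.388952883848, 'cy': 203.54242046781823, 'k1': -0.05551674863725435, 'xyz': array([0.65579585, 0.17055872, 0.37299165]), 'orientation': array([ 0.11754624,  0.71202321, -0.68300462, -0.11274094])}
[[323.07182501 170.27181331]]
[{'position': [0.5788, 0.1661, -0.0033], 'confidence': 0.57}]
```

View pics/b_wrist.png

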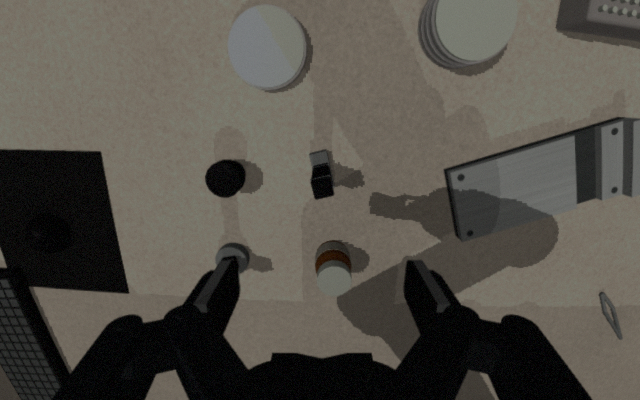

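The probe is at about (321,175) in the wrist view, with its foot at (320,158) and its handle leaning down the picture. I'll fit it from this view.

```bash
cat > fit3.py <<'E'
exec(open("fit2.py").read().split("# intensity model")[0])
from scipy.optimize import differential_evolution as de
pw={'fov_y': 68.78769707614444, 'cx': 321.388952883848, 'cy': 203.54242046781823, 'k1': -0.05551674863725435, 'xyz':np.array([0.65579585, 0.17055872, 0.37299165]), 'orientation':np.array([ 0.11754624,  0.71202321, -0.68300462, -0.11274094])}
P["wrist"]=pw; rois["wrist"]=(300,140,350,210)
x0,y0,x1,y1=rois["wrist"]; g=cv2.cvtColor(cv2.imread("pics/b_wrist.png"),cv2.COLOR_BGR2GRAY)[y0:y1,x0:x1].astype(float)
D["wrist"]=np.clip((.5*np.median(g)-g)/20+.5,0,1)
g=cv2.cvtColor(cv2.imread("pics/a_side.png"),cv2.COLOR_BGR2GRAY)[140:210,322:360].astype(float)
D["side"]=np.clip((75-g)/20+.5,0,1)
for n in D:cv2.imwrite(f"pics/m_{n}.png",cv2.resize(D[n]*255,None,fx=6,fy=6))
H=box(10,10,16,96)
def cost(q,names):
    c=0
    for i,n in enumerate(names):
        c+=((mask(H,q[:3],P[n],rois[n])-D[n])**2).sum()
    return c
for names in(["top"],["side"],["wrist"],["top","side","wrist"]):
  for lo in(-2.3,-1.5):
    r=de(cost,[(.565,.59),(.155,.175),(lo,lo+.8)],args=(names,),seed=1,maxiter=60); print(names,r.x.round(4),np.degrees(r.x[2]).round(1),r.fun)
E=[(0,1),(1,3),(3,2),(2,0),(4,5),(5,7),(7,6),(6,4),(0,4),(1,5),(2,6),(3,7)]
im=cv2.resize(cv2.imread("pics/b_wrist.png")[y0:y1,x0:x1],None,fx=8,fy=8)
im=np.clip(im*2.2,0,255).astype(np.uint8)
cv2.imwrite("pics/w0.png",im)
E
python3 fit3.py|tail -8
```

```text
['top'] [ 0.5747  0.166  -1.5035] -86.1 33.398737237814515
['top'] [ 0.574   0.1655 -1.1764] -67.4 15.447405698662912
['side'] [ 0.5772  0.1638 -1.7533] -100.5 41.29485390234525
['side'] [ 0.5771  0.1625 -0.7006] -40.1 44.540682429834675
['wrist'] [ 0.5777  0.1664 -1.5002] -86.0 65.64760092272203
['wrist'] [ 0.5782  0.1661 -1.337 ] -76.6 48.59715878508266
['top', 'side', 'wrist'] [ 0.5777  0.1663 -1.5043] -86.2 191.386797599214
['top', 'side', 'wrist'] [ 0.5777  0.1661 -1.4008] -80.3 180.65603763509762[ WARN:0@0.712] global loadsave.cpp:1063 imwrite_ Unsupported depth image for selected encoder is fallbacked to CV_8U.
```

View pics/w0.png

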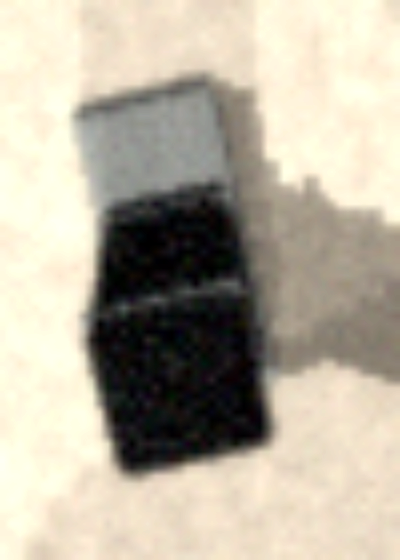

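View pics/m_side.png

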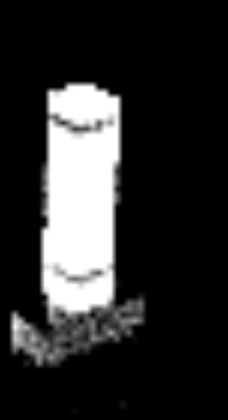

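```bash
cat > fit4.py <<'E'
exec(open("fit3.py").read().split("x0,y0,x1,y1=rois[\"wrist\"]")[0])
w=T([(77,108),(210,77),(92,315),(240,283),(270,440),(124,472)],[300,140],8)
B=[(-11,24,16),(11,24,16),(-10,10,96),(10,10,96),(10,-10,96),(-10,-10,96)]
def f(q): return (proj(W(B,q),pw)-w).ravel()
r=least_squares(f,[.578,.166,-1.4]);print("wrist",r.x,np.degrees(r.x[2]),r.fun.round(1))
E
python3 fit4.py|tail -2
```

```text
side 153.0 49.0
wrist [ 0.57907316  0.16659979 -1.30881573] -74.98961739040944 [-0.3 -0.2  0.7 -0.3 -1.2  0.5  0.4  0.2  0.9 -0.2 -0.5 -0. ]
```

Request:
carry_out --targets '[[[0,0,0],[-0.11,0,0]],[[0,0,0],[-0.11,0,0]],[[0,0,0],[0,0,0]]]'

```text
time: 2.57
position: [0.573, 0.1678, 0.2314]
eef_rot: [0.561, 0.43, 0.561, -0.43]
force: [0.5, -0.2, 0.0]
gripper_width: 1.005
```

```bash
python3 - <<'E'
from mv import *
delta([.578,.166,.052],np.radians(-75))
E
```

```text
t 2.5667 pos [0.573  0.1678 0.2314] jawyaw deg -74.95 tilt 0.01 F [ 0.5 -0.2  0. ] w 1.005
shift in tool cm [17.94  0.43  0.3 ] rotvec [ 0.001  0.    -0.   ]
```

Request:
carry_out --targets '[[[1,0.43,0.3],[0,0,0]],[[2,0,0],[0,0,0]],[[3,0,0],[0,0,0]],[[3,0,0],[0,0,0]],[[3,0,0],[0,0,0]],[[2.5,0,0],[0,0,0]],[[2,0,0],[0,0,0]],[[1.4,0,0],[0,0,0]],[[0,0,0],[0,0,0]],[[0,0,0],[0,0,0]]]'

```text
time: 3.4
position: [0.5776, 0.1656, 0.0513]
eef_rot: [0.56, 0.431, 0.56, -0.432]
force: [0.3, -0.5, 0.6]
gripper_width: 0.999
```

```bash
python3 - <<'E'
from mv import *
delta([.578,.166,.052],np.radians(-75))
im=manip.grab_frame("wrist")[:,:,::-1]; cv2.imwrite("pics/d_wrist.png",im)
im=manip.grab_frame("side")[:,:,::-1]; cv2.imwrite("pics/d_side.png",im)
E
```

```text
t 3.4 pos [0.5776 0.1656 0.0513] jawyaw deg -75.24 tilt 0.12 F [ 0.3 -0.5  0.6] w 0.999
shift in tool cm [-0.07  0.05 -0.03] rotvec [-0.004  0.001  0.002]
```

View pics/d_wrist.png

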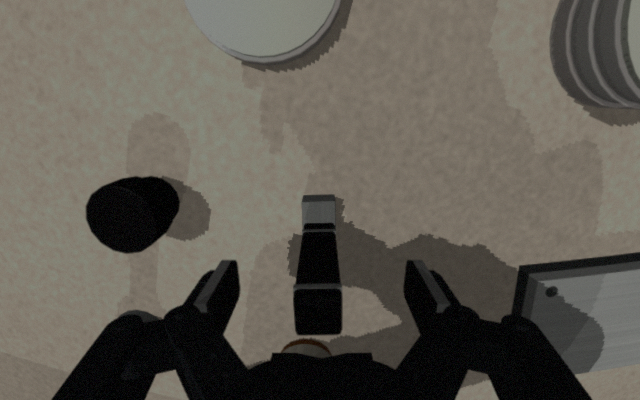

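View pics/d_side.png

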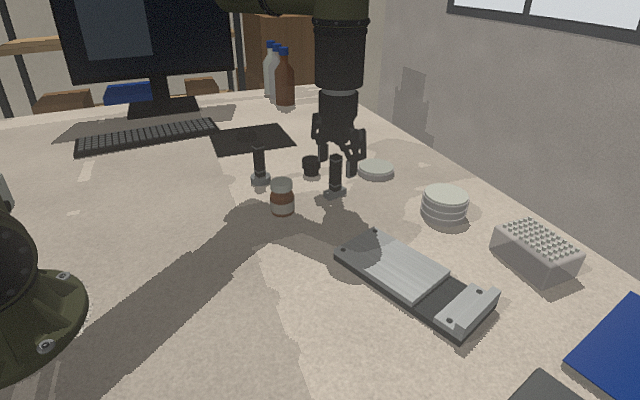

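```bash
python3 - <<'E'
from mv import *
p=manip.camera_params("wrist")
x,y,_=manip.get_obs()["position"]
print(proj([x,y,.096],p), ray((318,312),p,.096), ray((319,212),p,.016))
c,s=np.cos(np.radians(-75)),np.sin(np.radians(-75))
print(proj([[x+c*a-s*b,y+s*a+c*b,.096] for a,b in((-.01,.01),(.01,.01),(.01,-.01),(-.01,-.01))],p))
E
```

```text
[[320.65717024 315.24931043]] [0.58006938 0.16779478 0.096     ] [0.59407779 0.17168574 0.016     ]
[[295.81386968 295.15287039]
 [345.33331739 295.05332691]
 [344.08510284 334.05732877]
 [297.39900741 334.14331123]]
```

Request:
carry_out --targets '[[[0,0,0],[0,0,0]],[[0,0,0],[0,0,0]],[[0,0,0],[0,0,0]],[[0,0,0],[0,0,0]],[[0,0,0],[0,0,0]],[[0,0,0],[0,0,0]],[[0,0,0],[0,0,0]],[[0,0,0],[0,0,0]],[[0,0,0],[0,0,0]],[[0,0,0],[0,0,0]]]' --jaw 1 --newtons 35

```text
time: 4.33
position: [0.5781, 0.1664, 0.0525]
eef_rot: [0.561, 0.431, 0.561, -0.431]
force: [-0.0, 2.2, 1.1]
gripper_width: 0.227
```

```bash
python3 - <<'E'
from mv import *
delta([.578,.166,.052],np.radians(-75))
im=manip.grab_frame("wrist")[:,:,::-1]; cv2.imwrite("pics/e_wrist.png",im)
E
```

```text
t 4.3333 pos [0.5781 0.1664 0.0525] jawyaw deg -75.08 tilt 0.03 F [-0.   2.2  1.1] w 0.227
shift in tool cm [ 0.05 -0.02  0.03] rotvec [-0.001 -0.    -0.   ]
```

View pics/e_wrist.png

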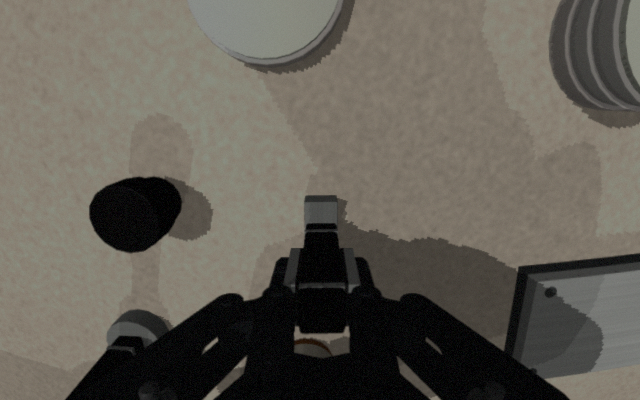

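Request:
carry_out --targets '[[[-0.5,0,0],[0,0,0]],[[-1,0,0],[0,0,0]],[[-1.5,0,0],[0,0,0]],[[-1.5,0,0],[-0.04,0,0]],[[-0.7,0,0],[-0.045,0,0]],[[0,0,0],[0,0,0]]]'

```text
time: 4.88
position: [0.579, 0.1664, 0.1072]
eef_rot: [0.58, 0.407, 0.578, -0.405]
force: [0.2, -0.2, -0.8]
gripper_width: 0.231
```

```bash
python3 - <<'E'
from mv import *
a=np.radians(-70.12)
delta([.57685-.078*np.cos(a),-.12395-.078*np.sin(a),.105],a)
E
```

```text
t 4.8833 pos [0.579  0.1664 0.1072] jawyaw deg -70.13 tilt 0.21 F [ 0.2 -0.2 -0.8] w 0.231
shift in tool cm [  0.18 -10.07  19.43] rotvec [-0.     0.    -0.004]
```

Request:
carry_out --targets '[[[0,-0.4,0.7],[0,0,0]],[[0,-0.8,1.5],[0,0,0]],[[0,-1.2,2.3],[0,0,0]],[[0,-1.4,2.7],[0,0,0]],[[0,-1.4,2.8],[0,0,0]],[[0,-1.4,2.8],[0,0,0]],[[0,-1.3,2.5],[0,0,0]],[[0,-1.0,1.9],[0,0,0]],[[0,-0.7,1.4],[0,0,0]],[[0,-0.5,0.8],[0,0,0]],[[0,0,0],[0,0,0]],[[0,0,0],[0,0,0]]]'

```text
time: 5.88
position: [0.548, -0.0511, 0.1038]
eef_rot: [0.578, 0.407, 0.578, -0.407]
force: [-1.0, -0.6, -2.4]
gripper_width: 0.233
```

```bash
python3 - <<'E'
from mv import *
a=np.radians(-70.12)
delta([.57685-.078*np.cos(a),-.12395-.078*np.sin(a),.0745],a)
for n in("wrist","side"):
    p=manip.camera_params(n); im=manip.grab_frame(n)[:,:,::-1]; cv2.imwrite(f"pics/f_{n}.png",im)
    if n=="wrist":print(p)
E
```

```text
t 5.8833 pos [ 0.548  -0.0511  0.1038] jawyaw deg -70.31 tilt 0.05 F [-1.  -0.6 -2.4] w 0.233
shift in tool cm [2.93 0.24 0.03] rotvec [-0.003 -0.     0.001]
{'fov_y': 68.78769707614444, 'cx': 321.388952883848, 'cy': 203.54242046781823, 'k1': -0.05551674863725435, 'xyz': array([ 0.62616867, -0.02354689,  0.24530904]), 'orientation': array([ 0.13337339,  0.80672446, -0.56791937, -0.09420602])}
```

View pics/f_wrist.png

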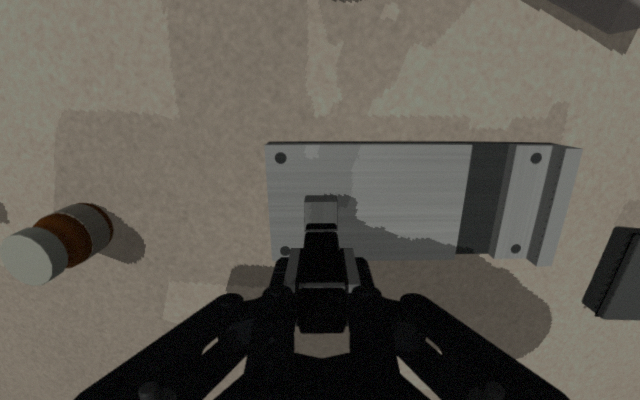

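View pics/f_side.png

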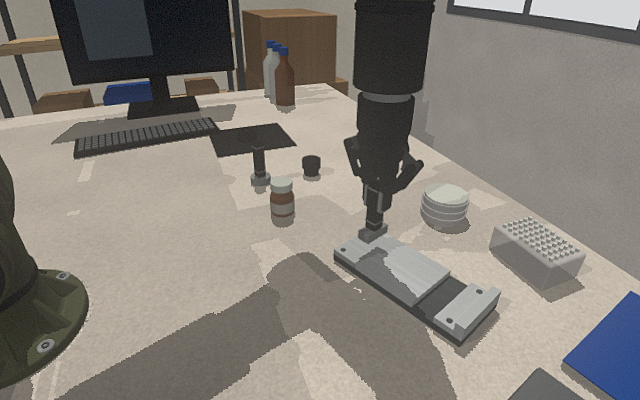

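```bash
python3 - <<'E'
from h import *
im=cv2.imread("pics/f_wrist.png"); crop(im,255,130,595,275,2.3,"pics/f1.png")
E
```

```text
(no output)
```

View pics/f1.png

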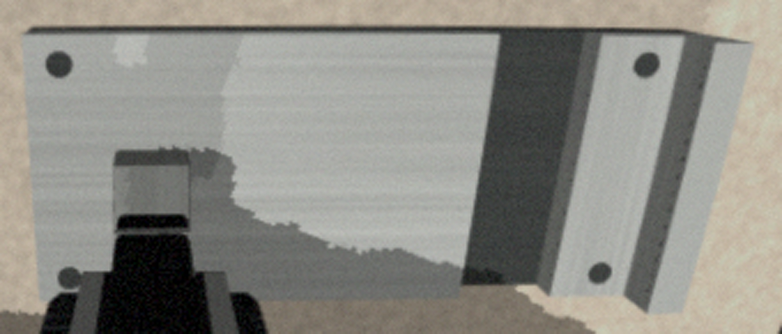

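```bash
cat > fit5.py <<'E'
from mv import *
from scipy.optimize import least_squares
def W(P,q):
    c,s=np.cos(q[2]),np.sin(q[2]); P=np.array(P)/1000
    return np.c_[q[0]+c*P[:,0]-s*P[:,1],q[1]+s*P[:,0]+c*P[:,1],P[:,2]]
p=manip.camera_params("wrist")
w=(np.array([(24,34),(500,34),(602,33),(462,297),(549,294),(38,300)])+.5)/2.3-.5+[255,130]
A=[(-120,50,22),(40,50,22),(76,50,22),(40,-50,22),(76,-50,22),(-120,-50,22)]
r=least_squares(lambda q:(proj(W(A,q),p)-w).ravel(),[.577,-.123,-1.22]);print(r.x,np.degrees(r.x[2]),r.fun.round(1))
tcp=manip.get_obs()["position"]; d=np.array(tcp[:2])-r.x[:2]; c,s=np.cos(r.x[2]),np.sin(r.x[2])
print("tcp in plate mm",1000*(c*d[0]+s*d[1]),1000*(-s*d[0]+c*d[1]))
E
python3 fit5.py
```

```text
[ 0.57924605 -0.12062494 -1.21909902] -69.84922883525734 [-1.5 -0.3  0.5 -0.8  0.9  0.1 -1.   0.3  0.8  0.9  0.4  0.5]
tcp in plate mm -76.75970740408705 -4.689495282655429
```

Request:
carry_out --targets '[[[0.8,0.4,0],[0,0,0]],[[0.9,0,0],[0,0,0]],[[0.6,0,0],[0,0,0]],[[0.3,0,0],[0,0,0]],[[0.1,0,0],[0,0,0]],[[0.1,0,0],[0,0,0]],[[0,0,0],[0,0,0]]]'

```text
time: 6.57
position: [0.5524, -0.0492, 0.0763]
eef_rot: [0.579, 0.407, 0.578, -0.407]
force: [0.2, -0.3, -2.4]
gripper_width: 0.228
```

```bash
python3 fit5.py|tail -1; python3 - <<'E'
from mv import *
delta([.55,-.05,.0745],np.radians(-69.9))
E
```

```text
tcp in plate mm -68.42700888113667 -11.1555758514967
t 6.5667 pos [ 0.5524 -0.0492  0.0763] jawyaw deg -70.22 tilt 0.01 F [ 0.2 -0.3 -2.4] w 0.228
shift in tool cm [ 0.18 -0.25 -0.  ] rotvec [-0.006  0.    -0.   ]
```

Request:
carry_out --targets '[[[0.1,0,0],[0,0,0]],[[0.1,0,0],[0,0,0]],[[0,0,0],[0,0,0]]]'

```text
time: 6.82
position: [0.5525, -0.0492, 0.0746]
eef_rot: [0.579, 0.407, 0.578, -0.407]
force: [-0.7, -0.0, -2.1]
gripper_width: 0.224
```

Request:
carry_out --targets '[[[0.1,0,0],[0,0,0]],[[0,0,0],[0,0,0]],[[0,0,0],[0,0,0]]]'

```text
time: 7.07
position: [0.5526, -0.0492, 0.0745]
eef_rot: [0.579, 0.407, 0.578, -0.406]
force: [-3.6, 0.3, 6.7]
gripper_width: 0.228
```

Request:
carry_out --targets '[[[0,0,0.3],[0,0,0]],[[0,0,0.6],[0,0,0]],[[0,0,0.8],[0,0,0]],[[0,0,0.8],[0,0,0]],[[0,0,0.8],[0,0,0]],[[0,0,0.7],[0,0,0]],[[0,0,0],[0,0,0]]]'

```text
time: 7.65
position: [0.5674, -0.0879, 0.0746]
eef_rot: [0.579, 0.407, 0.577, -0.406]
force: [2.0, -0.5, 4.6]
gripper_width: 0.232
```

```bash
python3 - <<'E'
from mv import *
delta([.55,-.05,.0745],np.radians(-69.9))
E
```

```text
t 7.65 pos [ 0.5674 -0.0879  0.0746] jawyaw deg -70.25 tilt 0.19 F [ 2.  -0.5  4.6] w 0.232
shift in tool cm [-0.   -0.36 -4.15] rotvec [-0.006  0.002 -0.003]
```

Sliding is clean, with contact held. I'll go on to about x = +28 mm, having covered 41 of the 134 mm so far.

Request:
carry_out --targets '[[[0,0,0.4],[0,0,0]],[[0,0,0.7],[0,0,0]],[[0,0,0.8],[0,0,0]],[[0,0,0.8],[0,0,0]],[[0,0,0.8],[0,0,0]],[[0,0,0.8],[0,0,0]],[[0,0,0.8],[0,0,0]],[[0,0,0.7],[0,0,0]],[[0,0,0.4],[0,0,0]],[[0,0,0],[0,0,0]]]'

```text
time: 8.48
position: [0.5881, -0.1458, 0.0745]
eef_rot: [0.579, 0.407, 0.577, -0.406]
force: [1.9, 1.4, 5.7]
gripper_width: 0.231
```

```bash
python3 - <<'E'
from mv import *
delta([.5992,-.1751,.0745],np.radians(-69.9))
for n in("wrist","side"):
    im=manip.grab_frame(n)[:,:,::-1]; cv2.imwrite(f"pics/g_{n}.png",im)
    if n=="wrist": crop(im,220,120,520,300,2.6,"pics/g1.png")
    else: crop(im,320,180,520,350,3.5,"pics/g2.png")
E
```

```text
t 8.4833 pos [ 0.5881 -0.1458  0.0745] jawyaw deg -70.23 tilt 0.16 F [1.9 1.4 5.7] w 0.231
shift in tool cm [0.01 0.06 3.14] rotvec [-0.006  0.001 -0.002]
```

View pics/g1.png

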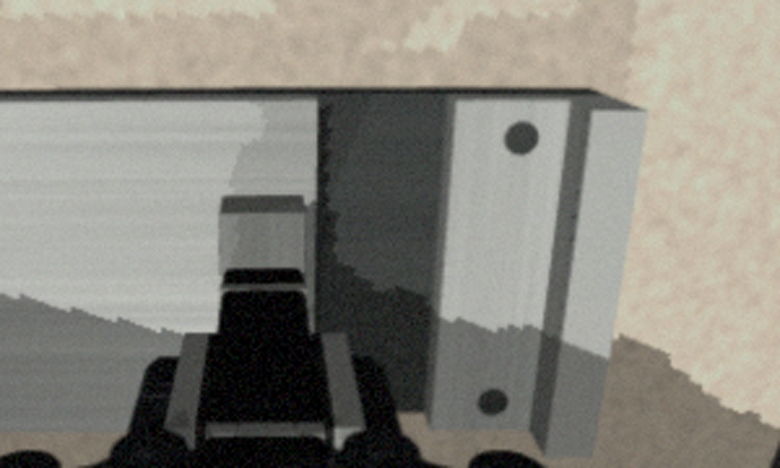

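View pics/g2.png

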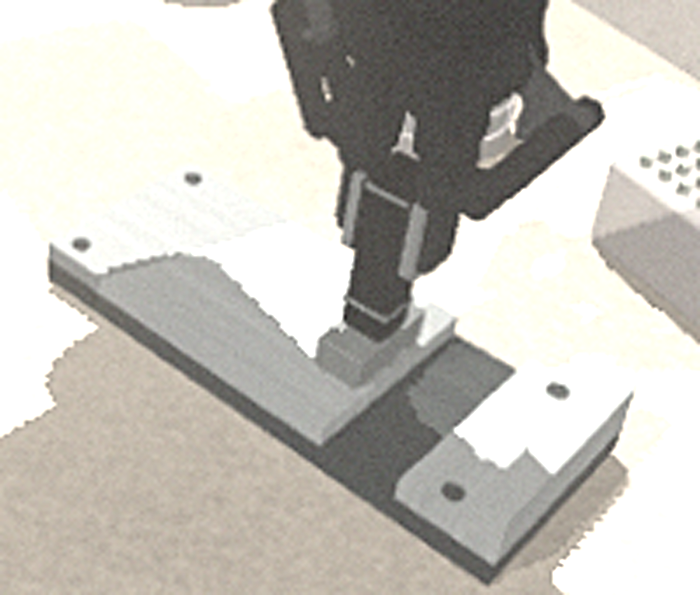

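The foot's leading edge is 1–2 mm short of the groove edge (crop 1, columns 314 against 318), which agrees with my estimate. About 30.5 mm remain to the groove's middle.

Request:
carry_out --targets '[[[0,0,0.3],[0,0,0]],[[0,0,0.4],[0,0,0]],[[0,0,0.5],[0,0,0]],[[0,0,0.5],[0,0,0]],[[0,0,0.5],[0,0,0]],[[0,0,0.4],[0,0,0]],[[0,0,0.3],[0,0,0]],[[0,0,0.15],[0,0,0]],[[0,0,0],[0,0,0]]]'

```text
time: 9.33
position: [0.5964, -0.1743, 0.0718]
eef_rot: [0.578, 0.406, 0.579, -0.407]
force: [0.0, -0.4, -2.8]
gripper_width: 0.231
```

```bash
python3 - <<'E'
from mv import *
delta([.5992,-.1751,.0645],np.radians(-69.9))
for n in("wrist","side"):
    im=manip.grab_frame(n)[:,:,::-1]; cv2.imwrite(f"pics/i_{n}.png",im)
    if n=="wrist": crop(im,220,120,520,300,2.6,"pics/i1.png")
    else: crop(im,320,180,520,350,3.5,"pics/i2.png")
E
```

```text
t 9.3333 pos [ 0.5964 -0.1743  0.0718] jawyaw deg -70.26 tilt 0.14 F [ 0.  -0.4 -2.8] w 0.231
shift in tool cm [0.73 0.24 0.17] rotvec [-0.006 -0.001  0.002]
```

View pics/i1.png

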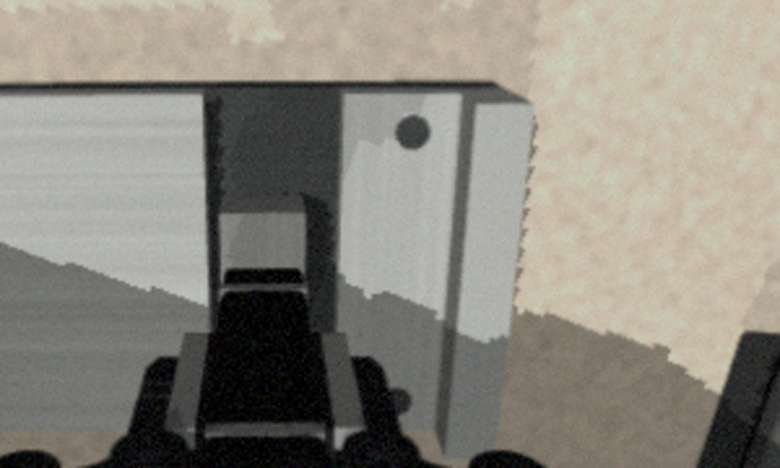

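View pics/i2.png

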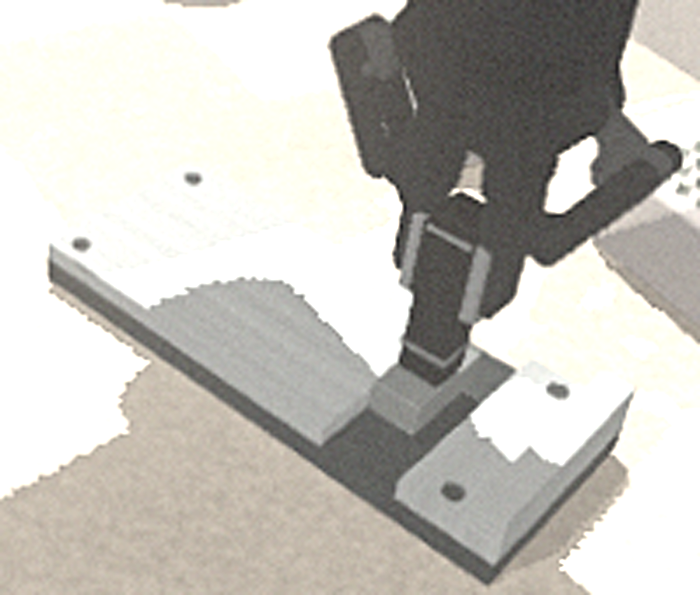

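The foot is already about 2.7 mm into the groove and hanging in the grip. The groove's centre is about 3 mm further on (crop columns 275 against 262). I'll centre it and lower it to the floor.

Request:
carry_out --targets '[[[0.2,0,0.2],[0,0,0]],[[0.2,0,0.1],[0,0,0]],[[0.15,0,0],[0,0,0]],[[0.1,0,0],[0,0,0]],[[0,0,0],[0,0,0]],[[0,0,0],[0,0,0]]]'

```text
time: 9.93
position: [0.5981, -0.1767, 0.0667]
eef_rot: [0.578, 0.407, 0.578, -0.407]
force: [-0.9, 0.1, -2.6]
gripper_width: 0.227
```

```bash
python3 - <<'E'
from mv import *
delta([.5992,-.1751,.0645],np.radians(-69.9))
E
```

```text
t 9.9333 pos [ 0.5981 -0.1767  0.0667] jawyaw deg -70.22 tilt 0.01 F [-0.9  0.1 -2.6] w 0.227
shift in tool cm [ 0.22  0.15 -0.11] rotvec [-0.006  0.     0.   ]
```

Request:
carry_out --targets '[[[0.1,0,0],[0,0,0]],[[0.1,0,0],[0,0,0]],[[0.05,0,0],[0,0,0]],[[0,0,0],[0,0,0]],[[0,0,0],[0,0,0]]]'

```text
time: 10.35
position: [0.5983, -0.1767, 0.0646]
eef_rot: [0.579, 0.407, 0.578, -0.407]
force: [-0.6, 1.2, -0.1]
gripper_width: 0.229
```

The foot is on the floor: TCP z is 64.6 mm, and the hanging load has gone. Next is the release.

Request:
carry_out --targets '[[[0,0,0],[0,0,0]],[[0,0,0],[0,0,0]],[[0,0,0],[0,0,0]],[[0,0,0],[0,0,0]],[[0,0,0],[0,0,0]],[[0,0,0],[0,0,0]],[[0,0,0],[0,0,0]]]' --jaw 0

```text
time: 10.93
position: [0.5982, -0.1767, 0.0644]
eef_rot: [0.578, 0.407, 0.578, -0.407]
force: [0.2, -0.5, 0.5]
gripper_width: 1.004
```

```bash
python3 - <<'E'
from mv import *
delta([.5992,-.1751,.0645],np.radians(-69.9))
im=manip.grab_frame("wrist")[:,:,::-1]; cv2.imwrite("pics/j_wrist.png",im)
E
```

```text
t 10.9333 pos [ 0.5982 -0.1767  0.0644] jawyaw deg -70.22 tilt 0.01 F [ 0.2 -0.5  0.5] w 1.004
shift in tool cm [-0.01  0.15 -0.12] rotvec [-0.006  0.     0.   ]
```

View pics/j_wrist.png

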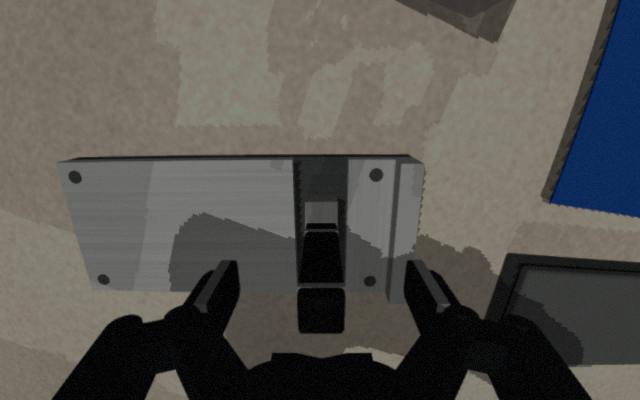

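The probe stands free between the open fingers, with its foot centred in the groove at about (322,213). I'll retreat straight up.

Request:
carry_out --targets '[[[-0.7,0,0],[0,0,0]],[[-1.5,0,0],[0,0,0]],[[-2.2,0,0],[0,0,0]],[[-2.5,0,0],[0,0,0]],[[-2.5,0,0],[0,0,0]],[[-2.2,0,0],[0,0,0]],[[-1.5,0,0],[0,0,0]],[[-0.7,0,0],[0,0,0]],[[0,0,0],[0,0,0]],[[0,0,0],[0,0,0]]]'

```text
time: 11.82
position: [0.5981, -0.1765, 0.2018]
eef_rot: [0.578, 0.407, 0.579, -0.407]
force: [0.3, 0.2, -0.8]
gripper_width: 0.999
```

```bash
python3 - <<'E'
from mv import *
for n in("wrist","side"):
    im=manip.grab_frame(n)[:,:,::-1]; cv2.imwrite(f"pics/k_{n}.png",im)
    if n=="side": crop(im,320,180,520,350,3.5,"pics/k2.png")
    for q in("probe","groove","round_gauge"): print(n,q,manip.pinpoint(n,q))
delta([.5992,-.1751,.0645],np.radians(-69.9))
E
```

```text
wrist probe [{'position': [0.598, -0.1753, 0.008], 'confidence': 0.7}]
wrist groove [{'position': [0.5966, -0.175, 0.0131], 'confidence': 0.72}]
wrist round_gauge []
side probe []
side groove [{'position': [0.599, -0.1739, 0.0133], 'confidence': 0.72}]
side round_gauge [{'position': [0.4412, 0.2892, 0.0029], 'confidence': 0.85}]
t 12.2167 pos [ 0.598  -0.1767  0.2018] jawyaw deg -70.22 tilt 0.05 F [ 0.2  1.4 -0. ] w 0.999
shift in tool cm [13.73  0.17 -0.11] rotvec [-0.006 -0.     0.001]
```

View pics/k2.png

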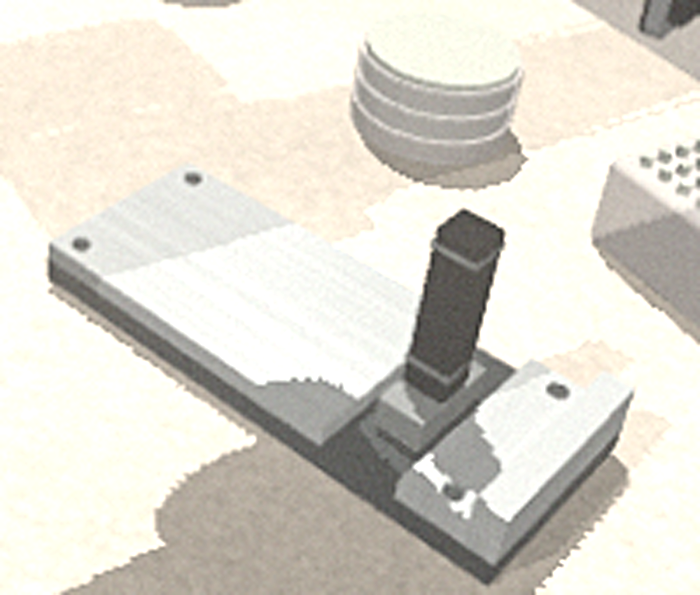

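View pics/k_wrist.png

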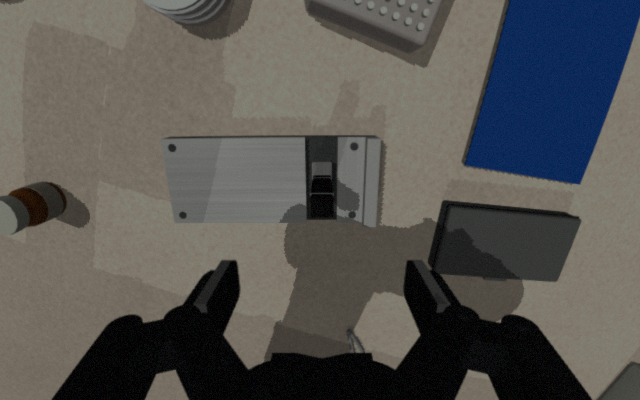

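The side view shows the handle slanting and a dark band under the foot. A model overlay will show whether that's only perspective and shadow.

```bash
python3 - <<'E'
from h import *
ps=manip.camera_params("side")
box=lambda a,b,z0,z1:np.array([(x,y,z) for z in(z0,z1) for x in(-a,a) for y in(-b,b)])/1000
E=[(0,1),(1,3),(3,2),(2,0),(4,5),(5,7),(7,6),(6,4),(0,4),(1,5),(2,6),(3,7)]
im=cv2.resize(cv2.imread("pics/k_side.png"),None,fx=8,fy=8,interpolation=cv2.INTER_CUBIC);im=np.clip(im*1.5,0,255).astype(np.uint8)
a=np.radians(-70.2);M=np.array([[np.cos(a),-np.sin(a),0],[np.sin(a),np.cos(a),0],[0,0,1]])
for P in(box(11,24,0,16),box(10,10,16,96)):
    u=proj(P@M.T+[.598,-.1765,.012],ps)*8+3.5
    for i,j in E: cv2.line(im,tuple(u[i].astype(int)),tuple(u[j].astype(int)),(0,0,255),1,cv2.LINE_AA)
cv2.imwrite("pics/l.png",im[230*8:315*8,415*8:500*8][:600,:680])
E
```

```text
(no output)
```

View pics/l.png

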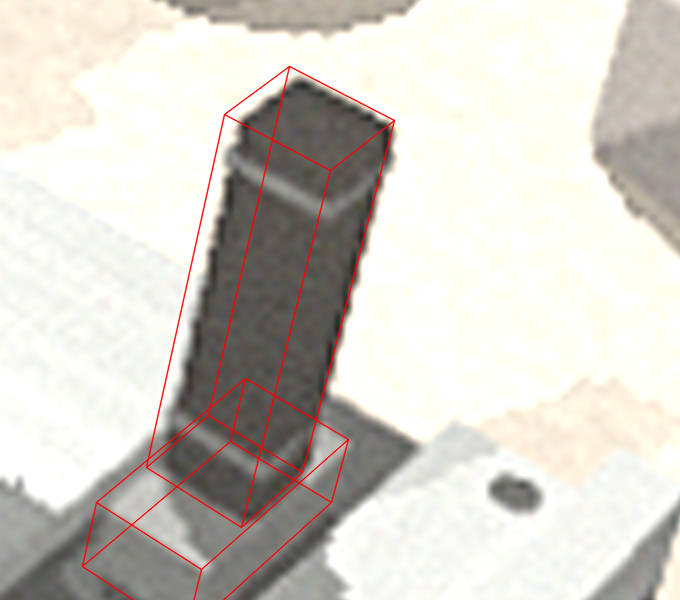

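The handle runs parallel to the upright model, and the 1–2 px offset is calibration error. So the probe is upright and seated, and I'll hand in.

```bash
python3 -c "
from rig import manip
print(manip.sign_off())"
```

```text
the job is handed in; nothing more can be done
None
```

The probe is standing upright on the groove's floor, roughly midway along it, and I handed the job in at about 12 s. No verdict is reported, so what follows rests on my own checks.

**What I did:** I gripped the bar-footed probe by its handle and set it down on the long flat at about plate x = -76 mm, with the foot parallel to the groove. I then slid it towards the fence with light contact until the foot entered the groove. There I moved it about 3 mm further to centre it and lowered it the rest of the way to the floor while still holding it. Then I released it and backed straight up.

**Last checks:**
- **Height:** at release the tool height put the foot's underside at about z = 12 mm, which is the groove floor.
- **Position:** the foot is within about 2 mm of the groove's middle, both across and along it.
- **Alignment:** the foot is within about 1° of the groove's direction.
- **Upright:** in the side picture the handle runs parallel to an upright model.
- **Round gauge:** it is within about 4 mm of its first readings, which is the detector's own noise.

**Disagreements:**
- Plate and probe positions differed by 2–5 mm between cameras. I relied on the wrist view, which agreed with the networks.
- A silhouette fit of the probe's turn gave inconsistent angles, so I dropped it for corner fits, where the top and wrist views both gave about -75°.
- The side camera's network did not find the probe at the end; the wrist camera's did. It put the foot's underside at z = 8 mm against the 12 mm above, a gap about the size of its own error.

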